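# Put the vernier caliper away in its drawer

### The job

Put the vernier caliper away: slide its jaws closed, lay it flat in its fitted recess in the open cabinet drawer (set it down, do not drop it), then push the drawer fully shut without slamming it. Leave the loose gauge block and the turned collar where they are.

Things in the scene. Friction and masses are not known exactly. Their poses are not given: they have to be found in the camera images.
- caliper: bare steel vernier caliper lying flat, 236 x 67 x 11 mm, about 0.17 kg. Origin: centre of its footprint, on its underside; own y runs along the beam toward the jaw end, z up. In mm: beam x 5..21, y -118..118, z 4..7, with low feet under both ends; jaws x -33..0, z 4..7; fixed jaw y 99..118; sliding jaw y 75..98 when closed.
- caliper_jaw (a joint): opening g of the caliper's jaws in m: 0 = closed, starts 0.008 to 0.022; light friction, about 1 N. Sliding jaw and its slider body move toward -y of the caliper as g grows.
- caliper_jaws (a point): point on the caliper at its own x -15, y 98.5, z 5.5 mm: half way along the fixed jaw's measuring face, axes as the caliper's. The jaws' outside faces lie 19.5 mm beyond it toward +y and 23.5 mm + g toward -y, so they are 43 mm + g apart and can be pinched together along y; there the slider body begins 15 mm away toward +x.
- caliper_grip (a point): point on the caliper at its own x 12.5, y 45, z 6 mm, axes as the caliper's; with the jaws closed it is inside the slider body, a block 25 mm wide (x 0..25), 68 mm long (y 30..98), z 2..10 mm: a good place to grip and carry the caliper.
- recess (a point): the caliper's recess in the black insert of the open upper drawer; moves with the drawer. Its frame is where the caliper's frame must come to lie: origin on the recess floor, y toward the jaw end, z up. 10 mm deep, 3 mm larger all round than the closed caliper: beam channel x -3..28, y -121..121; jaw bay x -36..-3, y 72..121 mm. An open jaw lands on the insert.
- finger_room (a point): middle of the finger notch across the recess, on its floor (at x 12, y 44 mm of the recess, same axes): free to floor depth over x -48..47 mm and y -20..20 mm from here, for fingers either side of the slider body. The drawer's front panel, 60 mm away toward +x, stands 15 mm above the insert's top; other tools lie in their own recesses.
- drawer (a joint): how far the upper drawer is open in m: 0 = fully shut, starts 0.124 to 0.132, grows as it is pulled out; friction about 1.5 N
- drawer_pull (a point): middle of the upper drawer's level bar pull (round aluminium bar 8 mm thick, 90 mm long, 22 mm in front of the front panel), 72 mm above the bench; moves with the drawer. Its x axis points straight out of the cabinet (the drawer shuts toward -x); y along the bar; z up. The front panel is 280 mm wide and stands from 52 to 93 mm above the bench.
- cabinet: grey steel instrument cabinet with two shallow drawers, 142 deep x 282 wide x 103 mm high, rubber mat on top, fixed on the bench; origin at the centre of its underside, x from front to back, y along its width, z up. Its front is at x = -70 mm. The lower drawer stays shut.
- gauge_block: loose steel gauge block, 35 x 50 x 10 mm, origin at the centre of its underside; to be left alone
- turned_collar: loose turned dark steel collar, 48 mm across, 24 mm high, origin at the centre of its underside; to be left alone

How it is judged (in metres and radians):
On the way, in this order (a step that is already met when the one before it is completed fails the run):
1. the caliper's jaws are closed (under 2 mm open) (value of joint caliper_jaw below 0.002 m), for 0.2 s.
2. the closed caliper lies flat in its recess, let go (horizontal distance between caliper and recess below 0.006 m and z of caliper in the frame of recess below 0.003 m and angle between the y axis of caliper and the y axis of recess, either way round below 0.05 rad and angle between caliper's own z axis and vertical below 0.04 rad and value of joint caliper_jaw below 0.0045 m and contact force between the fingers and caliper below 0.1 N), for 0.2 s.
3. the drawer is shut (value of joint drawer below 0.003 m), for 0.2 s.
At the end, for the whole second after the job is handed in: The drawer is shut to within 3 mm; the caliper rests in its recess in it, the right way up, within 6 mm and 0.05 rad of its place and down to 3 mm of the recess floor, its jaws closed to 4.5 mm (the recess's play) or less; gauge block and collar are within 15 mm of where they were (value of joint drawer below 0.003 m and value of joint caliper_jaw below 0.0045 m and horizontal distance between caliper and recess below 0.006 m and z of caliper in the frame of recess below 0.003 m and angle between the y axis of caliper and the y axis of recess, either way round below 0.05 rad and angle between caliper's own z axis and vertical below 0.04 rad and linear speed of caliper below 0.01 m/s and distance of each of gauge_block, turned_collar from where it was at the start of the episode below 0.015 m); the robot touches nothing.
It fails at once if the caliper is dropped (falling free faster than 0.7 m/s) (linear speed of caliper above 0.7 m/s and contact force between the fingers and caliper below 0.1 N).
It fails at once if the drawer is slammed (shut at more than 0.4 m/s) (velocity of joint drawer below -0.4 m/s).
It fails at once if the gauge block is knocked away (distance of gauge_block from where it was at the start of the episode above 0.02 m).
It fails at once if the turned collar is knocked away (distance of turned_collar from where it was at the start of the episode above 0.02 m).
It also fails if it takes over 62 s, if anything falls off the work surface, if the arm or the gripper's body presses on something with over 40 N, if the wrist force passes 120 N, or if a joint passes its speed limit or range.

### The arm

A 6-joint arm with a two-finger parallel gripper is mounted at the origin on a cart in front of the work surface, level with it; the furniture and walls round the work are solid. World frame = base frame: x ahead of the robot, y to its left, z up, the work surface at z = 0. Lengths are in mm, angles in rad, forces in N, time in s.
With the tool pointing down it reaches from about 400 to 825 mm from the base axis. Payload 7 kg.
Tool frame: the origin (TCP) lies between the finger pads; the fingertips stand 14 mm ahead of it and the grasp point (between the pads) lies 5 mm behind it; z points along the fingers, y is the line along which they close (so a half turn about z gives the same grasp; the last joint's range is limited). The gripper opens to 85 mm and grips with 20 to 120 N. Pads are 22 mm wide; open, the fingers measure 114 mm over their backs; the gripper's body (76 mm by 85 mm) begins 54 mm behind the grasp point. The pads swing forward as they close: fully open they stand 13 mm farther back than shut.
Start: joints at [1.588, 0.359, 0.012, 0, -1.224, -0.288], TCP at [180.574, 650.376, 245.302] pointing down, gripper open.
Joint ranges: [-3.07, 3.07], [-1.43, 2.12], [-1.02, 1.25], [-3.03, 1.67], [-3.05, -0], [-3.03, 3.03]. Speed limits (rad/s): [2.39, 2.39, 3.01, 3.14, 3.14, 3.14].

### API

Orientations are given as a rotation vector (axis times angle).
In Python, from station import bot, cams, hand_in gives the robot as it stands. The module is installed in compiled form; this text tells all that it offers.
- The arm moves only by the tool step_arm, never from a script. Its argument "increments" is a list of rows, each a list of 5 numbers: the shift along the tool's x, y, z each as a share of 0.04 m, from -1 to 1, then the turn about the tool's z as a share of 4 degrees, from -1 to 1, then the closure, from -1 (fully open) to 1 (shut). In form: [[dx, dy, dz, spin, grip], ...]. A call has 1 to 8 rows; each row shifts and turns the commanded pose from where the row before left it, along the tool's axes as they then stand; what a row does not reach is not made up. A row lasts 1/12 s, in which the tool goes at most 41.7 mm and 7.16 degrees, less where a joint would pass 70% of its speed; a pose out of reach is approached as far as the arm can. A call with a number of a shift or a turn outside -1 to 1 is refused whole. A call with a gripper value outside its range is refused whole. The fingers move at their own pace and stop on an object; the grip force is fixed at half the most. Time passes only in rows, so rows that do not move let the fingers close. It gives the time, the measured TCP pose, the force, the opening and the grip force at its end, in the units of the state.
- bot.get_state(): the state, without advancing time (a new reading comes with each control period).
- cams.read_camera(name): name is "side" or "top"; returns (picture, depth): 480x640x3 uint8, red, green, blue; 480x640 float32, mm along the optical axis (not along the pixel's ray), 0 where there is no reading.
- cams.camera_model(name): a dict with "intrinsics" (3x3 intrinsics, pixels), "R" (3x3) and "t" (3): a world point X has camera coordinates R X + t. Camera axes: x right, y down, z forward; pixel columns grow to the right and rows downward; lengths in mm; the calibration is good to about 2 mm. A picture is of the moment at which its call begins. camera_model takes no time and is no camera call.
- hand_in(): hands the job in; it is judged then, once.
The state is a dict: "t": time; "joint_positions": joint angles; "qd": joint speeds; "effort": joint torques, N m; "tcp_pos": TCP position; "orientation": TCP orientation; "ft_force": force on the tool from outside, world axes, zero at the start; "ft_torque": the same for the moment, N m; "opening": finger opening in mm; "grasp_force": force on a finger pad.
Only numpy, scipy, OpenCV 4.12 (cv2) and the standard library are available. Lean on these libraries where they do the work, as an engineer would, in place of code of your own. Each camera call takes 0.05 s, during which the arm holds its last target. There are 200 camera calls.

## Working session

There is one attempt and no reset: what is moved stays moved. The work goes in short steps, Python scripts to look and compute and a tool call to move; the robot and the scene stay as the last step left them, time stands still between calls to the robot, and variables do not carry over. Pictures are saved under pics/ and viewed, at most 10 in all, crops included, and the job is handed in when it is done.

Besides the shell and the picture viewer there is one more tool, called after "Request:" as name(argument=value, ...), one argument or row to a line, values as JSON. step_arm: Moves the arm, as the interface text tells. Shift numbers are shares of 0.04 m and turn numbers shares of 4 degrees, none past 1 either way. Its arguments: {"type":"object","properties":{"increments":{"type":"array"}},"required":["increments"]}

```bash
mkdir -p pics
cat > h.py <<'E'
import numpy as np,cv2
from station import bot,cams
def shot(n,f):
    p,d=cams.read_camera(n); cv2.imwrite(f'pics/{f}.png',p[:,:,::-1]); np.savez(f'{f}.npz',p=p,d=d); return p,d
def ray(n,uv,z):
    m=cams.camera_model(n);K,R,t=[np.array(m[k]) for k in('intrinsics','R','t')]
    c=-R.T@t; out=[]
    for u,v in np.atleast_2d(uv):
        d=R.T@np.linalg.solve(K,[u,v,1]); out.append(c+d*(z-c[2])/d[2])
    return np.array(out)
def cloud(n,d):
    m=cams.camera_model(n);K,R,t=[np.array(m[k]) for k in('intrinsics','R','t')]
    v,u=np.mgrid[:480,:640]; x=np.stack([(u-K[0,2])/K[0,0]*d,(v-K[1,2])/K[1,1]*d,d],-1)
    return (x-t)@R
E
python3 - <<'E'
from h import *
shot('top','t0');shot('side','s0')
for n in('top','side'):
    m=cams.camera_model(n);print(n,-np.array(m['R']).T@m['t'],np.array(m['R']).round(2).tolist(),m['intrinsics'])
s=bot.get_state();print(s['t'],s['tcp_pos'],s['orientation'],s['opening'])
E
```

```text
top [ 309.97136411 -297.93350279 1059.33533242] [[-0.03, -1.0, -0.01], [-0.98, 0.03, -0.18], [0.18, 0.0, -0.98]] [[539.26925484   0.         311.89031729]
 [  0.         539.26925484 233.65683696]
 [  0.           0.           1.        ]]
side [295.89235993 676.27702145 533.56575848] [[-0.98, -0.22, 0.01], [-0.11, 0.42, -0.9], [0.2, -0.88, -0.44]] [[612.87881594   0.         322.46073935]
 [  0.         612.87881594 235.73974699]
 [  0.           0.           1.        ]]
0.1 [180.48352363 649.97318242 244.45578759] [ 3.11131332e+00 -4.24029555e-01 -8.43477303e-05] 85.49820335329744
```

View pics/t0.png

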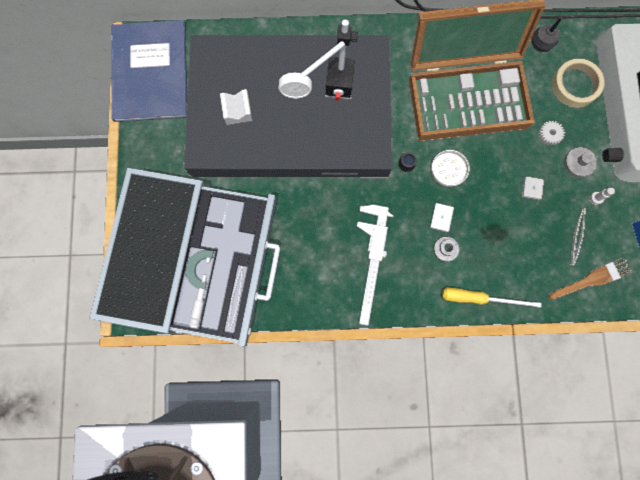

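View pics/s0.png

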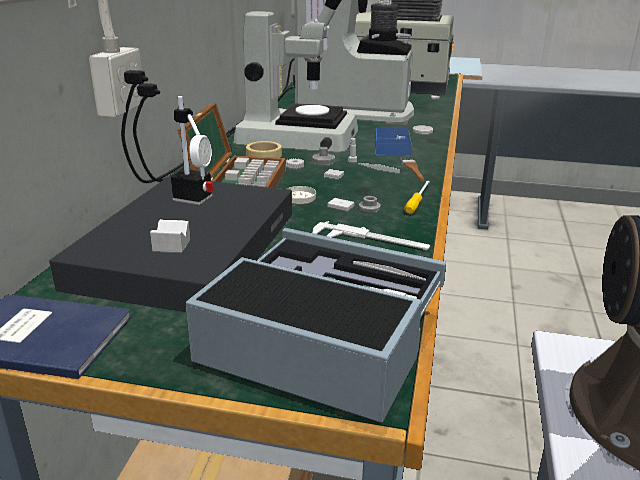

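The top view shows the caliper at about (372,265), jaws up and left. The open drawer is at about (225,265), with its pull at (270,270). The block is at (442,217) and the collar at (447,249).

Run:
```python
from h import *
p=np.load('t0.npz')['p'][:,:,::-1]
a=cv2.resize(p[175:350,165:285],None,fx=3.3,fy=3.3,interpolation=cv2.INTER_CUBIC)
b=cv2.resize(p[195:330,350:400],None,fx=4.27,fy=4.27,interpolation=cv2.INTER_CUBIC)
o=np.zeros((578,a.shape[1]+b.shape[1],3),np.uint8);o[:a.shape[0],:a.shape[1]]=a[:578];o[:b.shape[0],a.shape[1]:]=b[:578];cv2.imwrite('pics/c.png',o);print(o.shape,a.shape,b.shape)
d=np.load('t0.npz')['d'];C=cloud('top',d)
for u,v in [(375,240),(370,290),(400,270),(225,240),(240,290),(222,210),(210,260),(267,265),(274,270),(120,250),(190,290),(184,320)]:print(u,v,C[v,u].round(1))
```

```text
(578, 609, 3) (578, 396, 3) (576, 213, 3)
375 240 [ 487.3 -420.7   10.9]
370 290 [ 389.5 -406.1    9.6]
400 270 [ 428.  -468.6   -3. ]
225 240 [ 486.  -134.6   70.5]
240 290 [ 392.  -162.5   73.5]
222 210 [ 544.4 -128.4   66.8]
210 260 [ 450.1 -105.7   64.8]
267 265 [ 445.5 -206.2    1.9]
274 270 [ 426.4 -225.4   76.6]
120 250 [468.2  49.5 101.4]
190 290 [395.7 -68.6  62.9]
184 320 [341.2 -59.2  66.7]
```

View pics/c.png

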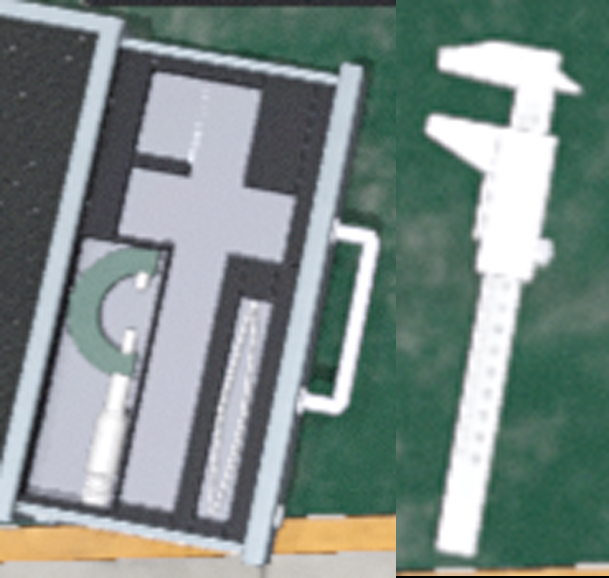

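The crop shows the caliper recess as a grey T: its top corners are at crop (152,73) and (262,90), and its bottom end is at (122,503)-(178,510). The caliper lies white on green with its jaws slightly open. I'll fit edge lines to both.

```bash
cat > e.py <<'E'
from h import *
from scipy.ndimage import map_coordinates as mc
def edge(g,p1,p2,w=4):
    p1,p2=np.array(p1,float),np.array(p2,float);d=(p2-p1)/np.linalg.norm(p2-p1);n=np.array([-d[1],d[0]])
    s=np.arange(-w,w+.01,.2);P=[]
    for a in np.linspace(.08,.92,40):
        q=p1+a*(p2-p1)+s[:,None]*n; pr=mc(g,[q[:,1],q[:,0]],order=1)
        gr=np.abs(np.gradient(np.convolve(np.pad(pr,3,mode='edge'),np.ones(7)/7,'valid')))
        k=gr.argmax(); m=slice(max(0,k-6),k+7); P.append(p1+a*(p2-p1)+n*(gr[m]@s[m]/gr[m].sum()))
    P=np.array(P); vx,vy,x,y=cv2.fitLine(P.astype(np.float32),cv2.DIST_HUBER,0,.01,.01).ravel()
    r=(P-[x,y])@[-vy,vx]; return np.array([[x-30*vx,y-30*vy],[x+30*vx,y+30*vy]]),np.abs(r).mean()
def solve(n,g,edges,a0):
    # edges: p1,p2,z,axis(0:x,1:y),value ; world pose from lines; a0 approx yaw of own x
    L=[]
    for p1,p2,z,ax,val in edges:
        l,r=edge(g,p1,p2);W=ray(n,l,z)[:,:2];L.append((W,ax,val,r))
    from scipy.optimize import least_squares
    def f(q):
        o=[];X=np.array([[np.cos(q[2]),np.sin(q[2])],[-np.sin(q[2]),np.cos(q[2])]])
        for W,ax,val,r in L: o+=list((W-q[:2])@X[ax]-val)
        return o
    s=least_squares(f,[*np.mean([l[0].mean(0) for l in L],0),a0])
    print('pose',s.x.round(4),'res',np.round(s.fun,1),'fit',[round(float(l[3]),2) for l in L]); return s.x
E
python3 - <<'E'
from e import *
p=np.load('t0.npz')['p'];g=p.astype(float).mean(2);gr=p[:,:,0].astype(float)
A=lambda x,y:(165+(x+.5)/3.3-.5,175+(y+.5)/3.3-.5)
B=lambda x,y:(350+(x-396+.5)/4.27-.5,195+(y+.5)/4.27-.5)
R=solve('top',g,[(A(228,255),A(178,510),78,0,28),(A(122,503),A(178,510),73,1,-121),(A(152,73),A(262,90),68,1,121),(A(152,73),A(136,155),68,0,-36),(A(295,197),A(282,262),78,0,59),(A(262,90),A(246,185),78,0,28)],-1.7)
C=solve('top',gr,[(B(520,280),B(476,553),7,0,21),(B(480,275),B(436,550),6,0,5),(B(436,552),B(476,556),5,1,-118)],-1.7)
# jaw faces: project to caliper frame
def own(q,uv,z,n='top'):
    W=ray(n,[uv],z)[0,:2]-q[:2];c,s=np.cos(q[2]),np.sin(q[2]);return np.array([W@[c,s],W@[-s,c]]).round(1)
for n,u in dict(fix_top=(490,42),fix_low=(490,90),fixtip=(440,58),slidtop=(470,118),slidtip=(428,125),sliderbot=(500,277),sliderR=(552,200),sliderL=(478,200),jawlow=(470,160)).items(): print(n,own(C,B(*u),7))
print(np.degrees(R[2]),np.degrees(C[2]))
W=lambda q,x,y:q[:2]+x*np.array([np.cos(q[2]),np.sin(q[2])])+y*np.array([-np.sin(q[2]),np.cos(q[2])])
print('jaws',W(C,-15,98.5),'grip',W(C,12.5,45),'recess grip',W(R,12.5,45))
# pull bar
D=np.load('t0.npz')['d'];cl=cloud('top',D);m=(cl[...,2]>62)&(cl[...,2]<90)&(cl[...,1]<-200)&(cl[...,1]>-260)&(cl[...,0]<520);print(m.sum(),np.median(cl[m],0))
E
```

```text
pose [ 445.8557 -119.0718   -1.7803] res [ 0.2  0.3  0.6 -0.1 -0.2 -0.3 -1.4 -0.3  0.2  0.2  0.5  0.3] fit [0.06, 0.14, 0.05, 0.08, 0.1, 0.07]
pose [ 442.4646 -403.2002   -1.7895] res [ 0.9  1.3 -1.3 -0.9 -0.5  0.5] fit [0.09, 0.09, 0.49]
fix_top [-11.  118.3]
fix_low [-7.1 95.6]
fixtip [-32.7 106.4]
slidtop [-14.1  80.7]
slidtip [-32.7  73.8]
sliderbot [12.1  9.6]
sliderR [29.8 49.6]
sliderL [-3.9 43.2]
jawlow [-10.7  61.1]
-102.0017958176524 -102.53050019876224
jaws [ 541.87283184 -409.92799827] grip [ 483.68078639 -425.16564397] recess grip [ 487.27281478 -140.65594231]
424 [ 444.24982132 -217.03850143   76.0428529 ]
```

The fits agree with the given sizes. The caliper yaw is -102.5° and the recess yaw is -102.0°, with g about 20 mm. Next I move the arm over the jaws.

Request:
step_arm(
  increments=[
    [0.75, 0.65, 0, 0, -1],
    [0.75, 0.65, 0, 0, -1],
    [0.75, 0.65, 0, 0, -1],
    [0.75, 0.65, 0, 0, -1],
    [0.75, 0.65, 0, 0, -1],
    [0.75, 0.65, 0, 0, -1],
    [0.75, 0.65, 0, 0, -1],
    [0.75, 0.65, 0, 0, -1],
  ],
)

```text
t: 0.77
tcp_pos: [356.7, 383.8, 245.2]
orientation: [3.113, -0.424, -0.0]
ft_force: [1.4, 0.9, -0.2]
opening: 85.6
grasp_force: 0.0
```

Request:
step_arm(
  increments=[
    [0.75, 0.65, 0, 0, -1],
    [0.75, 0.65, 0, 0, -1],
    [0.75, 0.65, 0, 0, -1],
    [0.75, 0.65, 0, 0, -1],
    [0.75, 0.65, 0, 0, -1],
    [0.75, 0.65, 0, 0, -1],
    [0.75, 0.65, 0, 0, -1],
    [0.75, 0.65, 0, 0, -1],
  ],
)

```text
t: 1.43
tcp_pos: [532.3, 119.2, 245.2]
orientation: [-3.113, 0.424, 0.0]
ft_force: [1.0, 0.8, -1.0]
opening: 84.9
grasp_force: 0.0
```

Request:
step_arm(
  increments=[
    [0.27, 0.9, 0, 0, -1],
    [0.27, 0.9, 0, 0, -1],
    [0.27, 0.9, 0, 0, -1],
    [0.27, 0.9, 0, 0, -1],
    [0.27, 0.9, 0, 0, -1],
    [0.27, 0.9, 0, 0, -1],
    [0.27, 0.9, 0, 0, -1],
    [0.27, 0.9, 0, 0, -1],
  ],
)

```text
t: 2.1
tcp_pos: [537.5, -181.3, 245.2]
orientation: [-3.113, 0.424, 0.0]
ft_force: [0.4, -0.8, 1.1]
opening: 85.4
grasp_force: 0.0
```

Request:
step_arm(
  increments=[
    [0.222, 0.912, 0, 0, -1],
    [0.222, 0.912, 0, 0, -1],
    [0.222, 0.912, 0, 0, -1],
    [0.222, 0.912, 0, 0, -1],
    [0.222, 0.912, 0, 0, -1],
    [0.222, 0.912, 0, 0, -1],
    [0, 0, 0.2, 1, -1],
    [0, 0, 0.2, 1, -1],
  ],
)

```text
t: 2.77
tcp_pos: [530.0, -407.0, 228.2]
orientation: [-3.073, 0.65, 0.001]
ft_force: [-0.9, 1.0, -0.8]
opening: 85.2
grasp_force: 0.0
```

Request:
step_arm(
  increments=[
    [0, 0, 0.2, 1, -1],
    [0, 0, 0.2, 1, -1],
    [0, 0, 0.2, 1, -1],
    [0, 0, 0.2, 1, -1],
    [0, 0, 0.2, 1, -1],
    [0, 0, 0.2, 1, -1],
    [0, 0, 0.2, 1, -1],
    [0, 0, 0.2, 1, -1],
  ],
)

```text
t: 3.43
tcp_pos: [530.5, -404.5, 164.4]
orientation: [-2.777, 1.468, 0.001]
ft_force: [0.2, -0.1, -0.0]
opening: 85.3
grasp_force: 0.0
```

Request:
step_arm(
  increments=[
    [0, 0, 0.2, 1, -1],
    [0, 0, 0.2, 1, -1],
    [0, 0, 0.2, 1, -1],
    [0, 0, 0.2, 1, -1],
    [0, 0, 0.2, 1, -1],
    [0, 0, 0.2, 1, -1],
    [0, 0, 0.2, 1, -1],
    [0, 0, 0.2, 1, -1],
  ],
)

```text
t: 4.1
tcp_pos: [530.5, -404.5, 100.4]
orientation: [2.265, -2.177, -0.001]
ft_force: [0.2, -0.5, 0.8]
opening: 85.5
grasp_force: 0.0
```

Request:
step_arm(
  increments=[
    [0, 0, 0.2, 1, -1],
    [0, 0, 0.2, 1, -1],
    [0, 0, 0.2, 1, -1],
    [0, 0, 0.2, 0.755, -1],
    [0, 0, 0, 0, -1],
    [0, 0, 0, 0, -1],
  ],
)

```text
t: 4.6
tcp_pos: [530.3, -404.4, 68.6]
orientation: [1.967, -2.448, -0.002]
ft_force: [-0.8, -0.6, -0.3]
opening: 85.6
grasp_force: 0.0
```

Request:
step_arm(
  increments=[
    [0, 0, 0.34, 0, -1],
    [0, 0, 0.34, 0, -1],
    [0, 0, 0.34, 0, -1],
    [0, 0, 0.33, 0, -1],
    [0, 0, 0, 0, -1],
    [0, 0, 0, 0, -0.6],
    [0, 0, 0, 0, -0.4],
    [0, 0, 0, 0, -0.2],
  ],
)

```text
t: 5.27
tcp_pos: [531.6, -405.0, 16.7]
orientation: [-1.966, 2.449, -0.003]
ft_force: [-0.8, -0.5, -0.4]
opening: 52.1
grasp_force: 0.0
```

Request:
step_arm(
  increments=[
    [0, 0, 0, 0, -0.1],
    [0, 0, 0, 0, 0],
    [0, 0, 0, 0, 0.1],
    [0, 0, 0, 0, 0.2],
    [0, 0, 0, 0, 0.2],
    [0, 0, 0, 0, 0.2],
    [0, 0, 0, 0, 0.2],
    [0, 0, 0, 0, 0.2],
  ],
)

```text
t: 5.93
tcp_pos: [533.0, -405.4, 17.9]
orientation: [-1.966, 2.448, -0.007]
ft_force: [0.9, 1.0, 9.6]
opening: 34.5
grasp_force: 4.4
```

Run:
```python
from h import *
p,_=shot('side','s1')
cv2.imwrite('pics/s1c.png',cv2.resize(p[150:300,280:480,::-1],None,fx=4,fy=4,interpolation=cv2.INTER_CUBIC))
print(bot.get_state()['opening'],bot.get_state()['ft_force'])
```

```text
34.225993939356826 [1.5530931  0.1941154  7.38491074]
```

View pics/s1c.png

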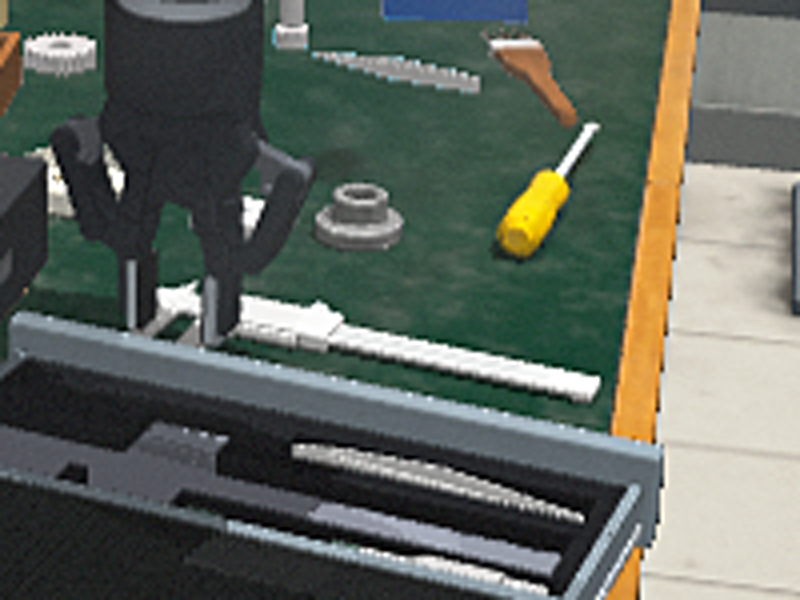

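The picture shows the fingers standing on top of the jaws, so the tips were too high while open. I'll lift, move aside and remeasure.

Request:
step_arm(
  increments=[
    [0, 0, -0.1, 0, 0.1],
    [0, 0, -0.5, 0, -0.5],
    [0, 0, -1, 0, -0.65],
    [0, 0, -1, 0, -0.65],
    [-1, 0, -0.2, 0, -0.65],
    [-1, 0, 0, 0, -0.65],
    [-1, 0, 0, 0, -0.65],
    [-1, 0, 0, 0, -0.65],
  ],
)

```text
t: 6.65
tcp_pos: [565.5, -247.1, 128.3]
orientation: [-1.964, 2.451, -0.001]
ft_force: [0.7, -0.1, 0.0]
opening: 70.5
grasp_force: 0.0
```

Request:
step_arm(
  increments=[
    [-1, 0, 0, 0, -0.65],
    [0, 0, 0, 0, -0.65],
    [0, 0, 0, 0, -0.65],
  ],
)

```text
t: 6.9
tcp_pos: [574.8, -207.2, 128.0]
orientation: [-1.97, 2.446, -0.001]
ft_force: [-0.4, 0.2, -0.9]
opening: 70.0
grasp_force: 0.0
```

Run:
```python
from h import *
p,_=shot('top','t1')
cv2.imwrite('pics/t1c.png',cv2.resize(p[190:335,340:420,::-1],None,fx=4,fy=4,interpolation=cv2.INTER_CUBIC))
print(bot.get_state()['opening'],bot.get_state()['ft_force'])
```

```text
70.48933118381336 [-0.3814103  -0.05941006 -0.20151261]
```

View pics/t1c.png

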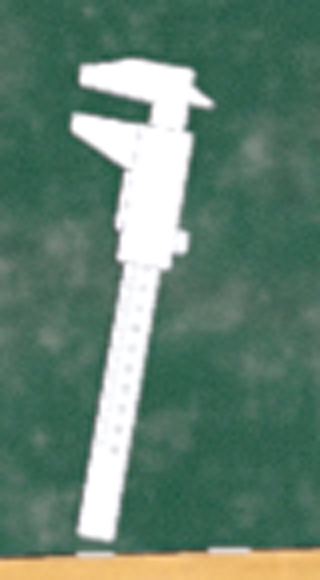

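The caliper is only slightly shifted, with g about 16 mm. I'll measure it again.

Run:
```python
from e import *
p=np.load('t1.npz')['p'];gr=p[:,:,0].astype(float)
B=lambda x,y:(340+(x+.5)/4-.5,190+(y+.5)/4-.5)
C=solve('top',gr,[(B(158,268),B(115,540),7,0,21),(B(122,262),B(78,535),6,0,5),(B(78,538),B(113,541),5,1,-118)],-1.79)
def own(q,uv,z,n='top'):
    W=ray(n,[uv],z)[0,:2]-q[:2];c,s=np.cos(q[2]),np.sin(q[2]);return np.array([W@[c,s],W@[-s,c]]).round(1)
for u in [(135,58),(80,66),(80,85),(75,112),(73,127),(125,167),(119,262),(170,269),(150,126)]: print(u,own(C,B(*u),8))
print(np.degrees(C[2]))
W=lambda q,x,y:q[:2]+x*np.array([np.cos(q[2]),np.sin(q[2])])+y*np.array([-np.sin(q[2]),np.cos(q[2])])
print('jaws',W(C,-15,98.5),W(C,-17,86.5),'grip',W(C,12.5,45))
```

```text
pose [ 442.4449 -403.2253   -1.7894] res [ 0.8  1.4 -1.3 -0.9 -0.4  0.4] fit [0.08, 0.09, 0.55]
(135, 58) [ -7.8 119.4]
(80, 66) [-34.1 110.3]
(80, 85) [-32.4 100.7]
(75, 112) [-32.5  86.6]
(73, 127) [-32.2  78.9]
(125, 167) [-3.4 63.8]
(119, 262) [ 1.7 16.3]
(170, 269) [26.9 17.6]
(150, 126) [ 5.3 86.5]
-102.52767645366187
jaws [ 541.85344032 -409.94817603] [ 530.57296657 -405.39285914] grip [ 483.66214591 -425.18868963]
```

Request:
step_arm(
  increments=[
    [0.85, -0.01, 0, 0, -0.65],
    [0.85, -0.01, 0, 0, -0.65],
    [0.85, -0.01, 0, 0, -0.65],
    [0.85, -0.01, 0, 0, -0.65],
    [0.85, -0.01, 0.4, 0, -0.65],
    [0.85, -0.01, 0.8, 0, -0.65],
    [0, 0, 0.8, 0, -0.65],
    [0, 0, 0.6, 0, -0.65],
  ],
)

```text
t: 7.62
tcp_pos: [530.2, -408.6, 24.3]
orientation: [1.958, -2.456, -0.002]
ft_force: [-0.6, 1.0, -0.8]
opening: 70.5
grasp_force: 0.0
```

Request:
step_arm(
  increments=[
    [0, 0, 0.1, 0, -0.65],
    [0, 0, 0, 0, -0.65],
  ],
)

```text
t: 7.78
tcp_pos: [530.9, -406.3, 20.9]
orientation: [1.962, -2.451, -0.006]
ft_force: [-0.4, 0.5, -0.4]
opening: 70.4
grasp_force: 0.0
```

Request:
step_arm(
  increments=[
    [-0.02, -0.078, 0, 0, -0.65],
    [0, 0, 0.15, 0, -0.65],
    [0, 0, 0.12, 0, -0.65],
    [0, 0, 0, 0, -0.65],
    [0, 0, 0, 0, -0.65],
  ],
)

```text
t: 8.2
tcp_pos: [536.5, -405.1, 12.4]
orientation: [-1.966, 2.45, -0.001]
ft_force: [0.5, -0.6, 0.3]
opening: 70.1
grasp_force: 0.0
```

Request:
step_arm(
  increments=[
    [0, 0, 0.05, 0, -0.65],
    [0, 0, 0.0, 0, -0.65],
  ],
)

```text
t: 8.37
tcp_pos: [536.4, -405.2, 10.1]
orientation: [-1.966, 2.45, -0.0]
ft_force: [-0.3, 0.6, -0.6]
opening: 70.3
grasp_force: 0.0
```

Request:
step_arm(
  increments=[
    [0, 0, 0.05, 0, -0.65],
    [0, 0, 0.0, 0, -0.65],
  ],
)

```text
t: 8.53
tcp_pos: [536.1, -405.3, 7.7]
orientation: [1.966, -2.451, -0.0]
ft_force: [-0.0, -0.1, 0.2]
opening: 70.4
grasp_force: 0.0
```

Request:
step_arm(
  increments=[
    [0, 0, 0.04, 0, -0.65],
    [0, 0, 0.0, 0, -0.65],
  ],
)

```text
t: 8.7
tcp_pos: [536.3, -405.4, 6.4]
orientation: [1.966, -2.451, 0.0]
ft_force: [0.7, 0.9, 0.0]
opening: 70.6
grasp_force: 0.0
```

Request:
step_arm(
  increments=[
    [0, 0, 0.03, 0, -0.65],
    [0, 0, 0.0, 0, -0.65],
  ],
)

```text
t: 8.87
tcp_pos: [536.4, -405.5, 6.3]
orientation: [1.966, -2.45, 0.001]
ft_force: [-2.3, 2.0, 10.1]
opening: 70.6
grasp_force: 4.6
```

Bench contact came at TCP z 6.3 with a 70 mm opening, so the tip is 7.7 mm back, which matches the arc model. Now I close while rising to keep the tips about 1.5 mm above the bench.

Request:
step_arm(
  increments=[
    [0, 0, -0.04, 0, -0.65],
    [0, 0, -0.04, 0, -0.55],
    [0, 0, -0.03, 0, -0.45],
    [0, 0, -0.03, 0, -0.35],
    [0, 0, -0.03, 0, -0.25],
    [0, 0, -0.02, 0, -0.15],
    [0, 0, -0.02, 0, -0.05],
    [0, 0, 0, 0, 0.05],
  ],
)

```text
t: 9.53
tcp_pos: [536.6, -405.5, 13.8]
orientation: [-1.966, 2.45, -0.001]
ft_force: [1.7, 0.5, -0.5]
opening: 40.6
grasp_force: 1.4
```

Request:
step_arm(
  increments=[
    [0, 0, 0, 0, 0.1],
    [0, 0, 0, 0, 0.1],
    [0, 0, 0, 0, 0.1],
    [0, 0, 0, 0, 0.1],
  ],
)

```text
t: 9.87
tcp_pos: [536.4, -405.4, 13.6]
orientation: [-1.966, 2.451, -0.0]
ft_force: [2.2, 0.2, 0.7]
opening: 38.4
grasp_force: 1.4
```

Request:
step_arm(
  increments=[
    [0, 0, 0, 0, 0.2],
    [0, 0, 0, 0, 0.3],
    [0, 0, 0, 0, 0.4],
    [0, 0, 0, 0, 0.4],
    [0, 0, 0, 0, 0.4],
    [0, 0, 0, 0, 0.4],
  ],
)

```text
t: 10.37
tcp_pos: [536.4, -405.5, 13.8]
orientation: [-1.966, 2.45, -0.001]
ft_force: [0.9, -0.4, 3.9]
opening: 30.6
grasp_force: 54.7
```

Run:
```python
from h import *
p,_=shot('side','s2')
cv2.imwrite('pics/s2c.png',cv2.resize(p[190:260,290:440,::-1],None,fx=5,fy=5,interpolation=cv2.INTER_CUBIC))
print(bot.get_state()['opening'],bot.get_state()['ft_force'])
```

```text
30.34036955367603 [ 0.88161364 -0.47644017  3.12294765]
```

View pics/s2c.png

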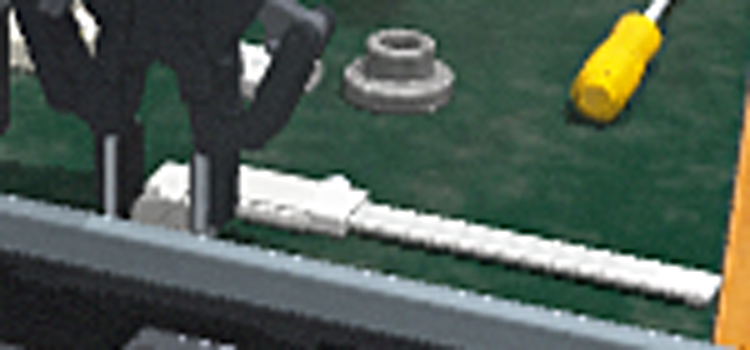

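The jaws are now closed, with 55 N across the tapered jaws. I'll release, step aside and remeasure.

Request:
step_arm(
  increments=[
    [0, 0, 0, 0, 0.1],
    [0, 0, 0, 0, -0.3],
    [0, 0, -0.3, 0, -0.3],
    [0, 0, -1, 0, -0.3],
    [0, 0, -1, 0, -0.3],
    [-1, 0, 0, 0, -0.3],
    [-1, 0, 0, 0, -0.3],
    [-1, 0, 0, 0, -0.3],
  ],
)

```text
t: 11.08
tcp_pos: [562.2, -287.5, 107.2]
orientation: [-1.962, 2.452, -0.002]
ft_force: [1.2, -0.5, -0.6]
opening: 55.6
grasp_force: 0.0
```

Request:
step_arm(
  increments=[
    [-1, 0, 0, 0, -0.3],
    [-1, 0, 0, 0, -0.3],
    [0, 0, 0, 1, -0.3],
    [0, 0, 0, 1, -0.3],
    [0, 0, 0, 1, -0.3],
  ],
)

```text
t: 11.5
tcp_pos: [579.7, -208.8, 106.3]
orientation: [-1.697, 2.644, 0.0]
ft_force: [-0.5, 0.3, -0.0]
opening: 55.6
grasp_force: 0.0
```

Run:
```python
from e import *
p,_=shot('top','t2')
cv2.imwrite('pics/t2c.png',cv2.resize(p[190:335,340:420,::-1],None,fx=4,fy=4,interpolation=cv2.INTER_CUBIC))
```

```text
(no output)
```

View pics/t2c.png

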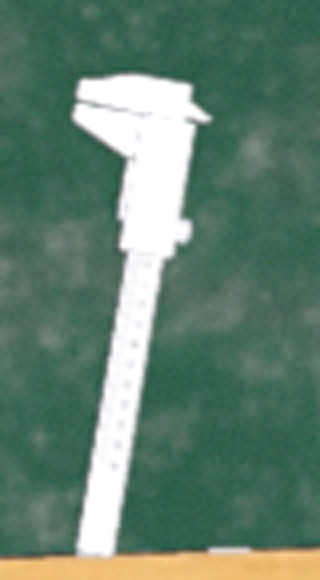

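The jaws are visibly closed, and the caliper has slid about 8 mm toward the bench edge. I'll measure its pose.

Run:
```python
from e import *
p=np.load('t2.npz')['p'];B=lambda x,y:(340+(x+.5)/4-.5,190+(y+.5)/4-.5)
gr=p[:,:,0].astype(float);gb=p[:,:,2].astype(float)
C=solve('top',gr,[(B(162,262),B(117,545),7,0,21),(B(126,258),B(82,540),6,0,5)],-1.79)
C=solve('top',gb,[(B(162,262),B(117,545),7,0,21),(B(126,258),B(82,540),6,0,5),(B(80,554),B(114,556),5,1,-118)],-1.79)
def own(q,uv,z,n='top'):
    W=ray(n,[uv],z)[0,:2]-q[:2];c,s=np.cos(q[2]),np.sin(q[2]);return np.array([W@[c,s],W@[-s,c]]).round(1)
for u in [(130,74),(80,82),(76,103),(120,249),(172,257),(120,190),(192,120)]: print(u,own(C,B(*u),8))
W=lambda q,x,y:q[:2]+x*np.array([np.cos(q[2]),np.sin(q[2])])+y*np.array([-np.sin(q[2]),np.cos(q[2])])
print(np.degrees(C[2]),'grip',W(C,12.5,45),'com',W(C,12.5,52))
```

```text
pose [-517.5346 -191.8346   -1.7882] res [ 1.1  1.  -1.1 -1.1] fit [0.07, 0.09]
pose [ 434.2138 -399.8231   -1.7379] res [-1.6  4.2 -4.2  1.7 -6.2  6.2] fit [0.07, 0.1, 0.06]
(130, 74) [ -1.1 119.8]
(80, 82) [-25.4 112.4]
(76, 103) [-26.1 101.5]
(120, 249) [ 4.3 31.4]
(172, 257) [30.  30.9]
(120, 190) [ 0.8 60.7]
(192, 120) [ 32.1 100.7]
-99.57250416134895 grip [ 476.50847854 -419.63238227] com [ 483.41101022 -420.79645116]
```

Run:
```python
from e import *
p=np.load('t2.npz')['p'];B=lambda x,y:(340+(x+.5)/4-.5,190+(y+.5)/4-.5)
gr=p[:,:,0].astype(float)
q=-1.7882;X=np.array([np.cos(q),np.sin(q)]);Y=np.array([-X[1],X[0]])
m=lambda a,b,z:ray('top',edge(gr,a,b)[0],z)[:,:2].mean(0)
x0=(m(B(162,262),B(117,545),7)@X-21+m(B(126,258),B(82,540),6)@X-5)/2
f=ray('top',[B(130,74),B(115,75)],7)[:,:2]@Y-118
s=ray('top',[B(121,249),B(170,257)],8)[:,:2]@Y-30
print(x0,f,s)
# same crop points on t0 beam end for comparison: blue-ness end of beam
for v in range(324,334): print(v,p[v,363:368].tolist())
y0=(f.mean()+s.mean())/2
print('origin',x0*X+y0*Y,'grip',(x0+12.5)*X+(y0+45)*Y)
```

```text
298.99525989604604 [512.11975134 510.23112022] [511.89119738 512.4249917 ]
324 [[255, 255, 255], [255, 255, 255], [255, 255, 255], [255, 255, 255], [255, 255, 255]]
325 [[255, 255, 255], [255, 255, 255], [255, 255, 255], [255, 255, 255], [255, 255, 255]]
326 [[255, 255, 255], [255, 255, 255], [255, 255, 255], [255, 255, 255], [255, 255, 255]]
327 [[255, 255, 255], [255, 255, 255], [255, 255, 255], [255, 255, 255], [250, 251, 255]]
328 [[225, 223, 223], [220, 216, 216], [236, 232, 233], [248, 244, 246], [234, 231, 232]]
329 [[224, 193, 163], [220, 187, 152], [224, 196, 167], [229, 203, 177], [223, 193, 165]]
330 [[237, 190, 123], [237, 191, 123], [237, 190, 124], [236, 188, 125], [235, 186, 118]]
331 [[239, 189, 113], [240, 191, 115], [239, 190, 115], [240, 191, 118], [239, 191, 113]]
332 [[240, 190, 115], [240, 191, 117], [241, 192, 117], [241, 192, 117], [241, 195, 118]]
333 [[240, 191, 118], [241, 191, 116], [240, 191, 116], [242, 196, 122], [242, 193, 118]]
origin [ 435.13069081 -402.3211726 ] grip [ 476.37523551 -424.23321341]
```

Request:
step_arm(
  increments=[
    [0, 0, 0, 1, -0.3],
    [0, 0, 0, 1, -0.3],
    [0, 0, 0, 1, -0.3],
    [0, 0, 0, 1, -0.3],
    [0, 0, 0, 1, -0.3],
    [0, 0, 0, 1, -0.3],
    [0, 0, 0, 1, -0.3],
    [0, 0, 0, 1, -0.3],
  ],
)

```text
t: 12.22
tcp_pos: [579.3, -210.3, 106.0]
orientation: [0.901, -3.009, -0.0]
ft_force: [-0.5, -0.2, -0.0]
opening: 55.4
grasp_force: 0.0
```

Request:
step_arm(
  increments=[
    [0, 0, 0, 1, -0.3],
    [0, 0, 0, 1, -0.3],
    [0, 0, 0, 1, -0.3],
    [0, 0, 0, 1, -0.3],
    [0, 0, 0, 1, -0.3],
    [0, 0, 0, 1, -0.3],
    [0, 0, 0, 1, -0.3],
    [0, 0, 0, 1, -0.3],
  ],
)

```text
t: 12.88
tcp_pos: [579.3, -210.3, 106.0]
orientation: [0.037, -3.141, -0.0]
ft_force: [-0.7, -0.7, 0.2]
opening: 55.8
grasp_force: 0.0
```

Request:
step_arm(
  increments=[
    [0, 0, 0, 1, -0.3],
    [0, 0, 0, 1, -0.3],
    [0, 0, 0, 1, -0.3],
    [0, 0, 0, 0.46, -0.3],
    [0, 0, 0, 0, -0.3],
    [0, 0, 0, 0, -0.3],
  ],
)

```text
t: 13.38
tcp_pos: [579.5, -210.3, 105.9]
orientation: [-0.335, -3.124, -0.0]
ft_force: [0.6, -0.0, 1.1]
opening: 55.5
grasp_force: 0.0
```

Request:
step_arm(
  increments=[
    [0.227, -0.969, 0, 0, -0.3],
    [0.227, -0.969, 0, 0, -0.3],
    [0.227, -0.969, 0, 0, -0.3],
    [0.227, -0.969, 0, 0, -0.3],
    [0.227, -0.969, 0, 0, -0.3],
    [0.227, -0.969, 0, 0, -0.3],
    [0, 0, 0, 0, -0.3],
    [0, 0, 0, 0, -0.3],
  ],
)

```text
t: 14.05
tcp_pos: [475.0, -427.5, 105.4]
orientation: [-0.342, -3.122, -0.0]
ft_force: [0.0, 0.7, -0.3]
opening: 56.0
grasp_force: 0.0
```

Request:
step_arm(
  increments=[
    [-0.016, 0.088, 0.6, 0, -0.3],
    [0, 0, 0.6, 0, -0.3],
    [0, 0, 0.5, 0, -0.3],
    [0, 0, 0.3, 0, -0.3],
    [0, 0, 0.2, 0, -0.3],
    [0, 0, 0.05, 0, -0.3],
    [0, 0, 0, 0, -0.3],
    [0, 0, 0, 0, -0.3],
  ],
)

```text
t: 14.72
tcp_pos: [478.8, -422.5, 16.5]
orientation: [0.337, 3.122, -0.001]
ft_force: [-0.8, -0.0, -0.4]
opening: 55.2
grasp_force: 0.0
```

Request:
step_arm(
  increments=[
    [0.05, -0.054, 0.03, 0, -0.3],
    [0, 0, 0, 0, -0.2],
    [0, 0, 0, 0, 0],
    [0, 0, 0, 0, 0.2],
    [0, 0, 0, 0, 0.4],
    [0, 0, 0, 0, 0.6],
    [0, 0, 0, 0, 0.8],
    [0, 0, 0, 0, 0.8],
  ],
)

```text
t: 15.38
tcp_pos: [475.7, -424.2, 14.9]
orientation: [0.338, 3.123, -0.001]
ft_force: [-1.0, 0.2, 6.2]
opening: 22.6
grasp_force: 59.7
```

Request:
step_arm(
  increments=[
    [0, 0, 0, 0, 0.8],
    [0, 0, 0, 0, 0.8],
  ],
)

```text
t: 15.55
tcp_pos: [475.7, -424.2, 14.9]
orientation: [0.338, 3.123, -0.001]
ft_force: [-2.1, 1.3, 4.7]
opening: 23.2
grasp_force: 59.7
```

Request:
step_arm(
  increments=[
    [0, 0, -0.2, 0, 0.8],
    [0, 0, -0.5, 0, 0.8],
    [0, 0, -0.7, 0, 0.8],
    [0, 0, -0.7, 0, 0.8],
    [0, 0, -0.7, 0, 0.8],
    [0, 0, -0.5, 0, 0.8],
    [0, 0, 0, 0, 0.8],
    [0, 0, 0, 0, 0.8],
  ],
)

```text
t: 16.22
tcp_pos: [476.0, -424.0, 147.7]
orientation: [0.339, 3.121, -0.001]
ft_force: [0.3, 0.5, -2.7]
opening: 23.0
grasp_force: 59.2
```

Request:
step_arm(
  increments=[
    [0.05, 0.2, 0, -0.115, 0.8],
    [0.1, 0.5, 0, 0, 0.8],
    [0.15, 0.8, 0, 0, 0.8],
    [0.15, 0.8, 0, 0, 0.8],
    [0.15, 0.8, 0, 0, 0.8],
    [0.15, 0.8, 0, 0, 0.8],
    [0.15, 0.8, 0, 0, 0.8],
    [0.15, 0.8, 0, 0, 0.8],
  ],
)

```text
t: 16.88
tcp_pos: [478.4, -198.0, 144.8]
orientation: [-0.326, -3.122, -0.0]
ft_force: [0.7, 0.1, -1.8]
opening: 23.1
grasp_force: 59.2
```

Request:
step_arm(
  increments=[
    [0.1, 0.7, 0, 0, 0.8],
    [0.08, 0.5, 0, 0, 0.8],
    [0.03, 0.28, 0, 0, 0.8],
    [0, 0, 0, 0, 0.8],
    [0, 0, 0, 0, 0.8],
    [0, 0, 0, 0, 0.8],
  ],
)

```text
t: 17.38
tcp_pos: [483.5, -140.7, 145.7]
orientation: [-0.326, -3.123, 0.0]
ft_force: [1.2, -0.2, -2.5]
opening: 23.0
grasp_force: 59.3
```

Run:
```python
from h import *
p,_=shot('top','t3');q,_=shot('side','s3')
a=cv2.resize(p[175:345,170:290,::-1],None,fx=3.3,fy=3.3,interpolation=cv2.INTER_CUBIC)
b=cv2.resize(q[165:350,250:450,::-1],(400,370),interpolation=cv2.INTER_CUBIC)
o=np.zeros((561,796,3),np.uint8);o[:,:396]=a;o[:370,396:]=b;cv2.imwrite('pics/c3.png',o)
print(bot.get_state()['tcp_pos'],bot.get_state()['orientation'])
```

```text
[ 483.61108487 -141.14894252  145.92274603] [-3.27631575e-01 -3.12356148e+00  2.72032205e-04]
```

View pics/c3.png

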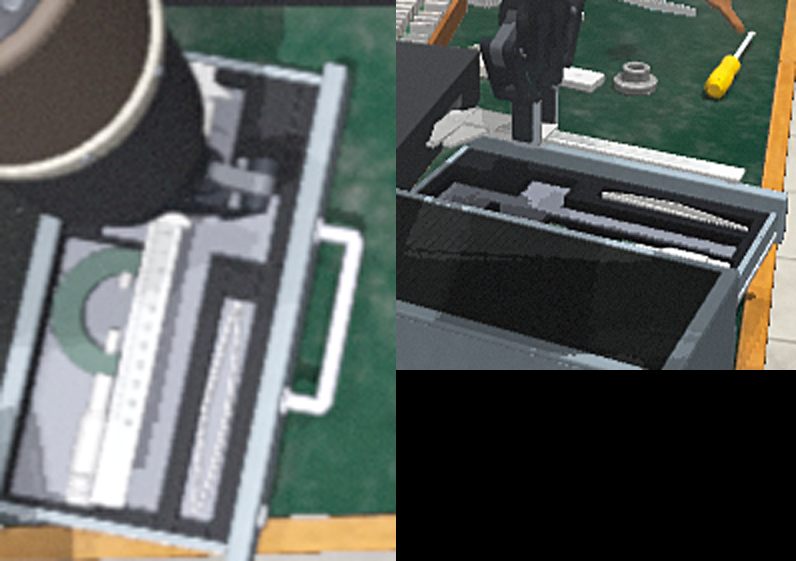

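The caliper hangs level over the drawer. The beam tail end is at crop (108,505). I'll measure its tilt and in-hand pose.

Run:
```python
from e import *
z=np.load('t3.npz');p=z['p'];A=lambda x,y:(170+(x+.5)/3.3-.5,175+(y+.5)/3.3-.5)
gr=p[:,:,0].astype(float);cl=cloud('top',z['d'])
for f in (.1,.5,.9):
    u,v=A(167-59*f,225+278*f);print(cl[int(round(v)),int(round(u))].round(1))
for zt in(138,141):
  C=solve('top',gr,[(A(185,225),A(125,505),zt,0,21),(A(150,225),A(92,500),zt,0,5),(A(92,503),A(125,507),zt,1,-118)],-1.78)
  X=np.array([np.cos(C[2]),np.sin(C[2])]);Y=np.array([-X[1],X[0]])
  t=np.array([483.6,-141.1])-C[:2];print('TCP in own',t@X,t@Y,np.degrees(C[2]))
# tilt from side: jaw/tail heights
z=np.load('s3.npz');cl=cloud('side',z['d'])
for x,y in [(480,125),(600,145),(650,157),(700,167),(730,173)]:
    u=250+(x-396)/2;v=165+y/2;print(cl[int(v)-1:int(v)+2,int(u)].round(0).tolist())
```

```text
[ 455.3 -133.5  136.8]
[ 396.8 -121.4  136.2]
[ 339.7 -109.6  135.4]
pose [ 442.9493 -117.4979   -1.7665] res [-0.2  1.2 -0.4 -0.6 -0.6  0.6] fit [0.08, 0.28, 0.11]
TCP in own 15.245063344161935 44.46488268164276 -101.21517304057691
pose [ 442.9014 -118.118    -1.7665] res [-0.2  1.2 -0.4 -0.6 -0.6  0.6] fit [0.08, 0.28, 0.11]
TCP in own 14.628129378411849 44.39109222814245 -101.21437793010409
[[525.0, -138.0, 140.0], [524.0, -136.0, 139.0], [524.0, -137.0, 137.0]]
[[431.0, -132.0, 137.0], [430.0, -130.0, 136.0], [429.0, -124.0, 137.0]]
[[392.0, -122.0, 136.0], [391.0, -117.0, 137.0], [391.0, -115.0, 137.0]]
[[355.0, -115.0, 136.0], [354.0, -111.0, 137.0], [354.0, -108.0, 136.0]]
[[333.0, -108.0, 137.0], [333.0, -105.0, 137.0], [332.0, -104.0, 136.0]]
```

Request:
step_arm(
  increments=[
    [-0.073, 0, 0.2, 0, 0.8],
    [0, 0, 0.3, 0, 0.8],
    [0, 0, 0.3, 0, 0.8],
    [0, 0, 0.2, 0, 0.8],
    [0, 0, 0.12, 0, 0.8],
    [0, 0, 0.05, 0, 0.8],
    [0, 0, 0, 0, 0.8],
    [0, 0, 0, 0, 0.8],
  ],
)

```text
t: 18.15
tcp_pos: [487.1, -141.1, 99.8]
orientation: [0.326, 3.124, -0.0]
ft_force: [0.6, 0.1, -2.0]
opening: 22.7
grasp_force: 59.3
```

Run:
```python
from h import *
p,_=shot('top','t4');s=bot.get_state()
a=cv2.resize(p[175:345,170:290,::-1],None,fx=3.5,fy=3.5,interpolation=cv2.INTER_CUBIC)
cv2.imwrite('pics/c4.png',a)
print(s['tcp_pos'],s['orientation'],s['t'],s['joint_positions'])
```

```text
[ 487.23477989 -141.07411041   99.99896352] [ 3.25813445e-01  3.12384005e+00 -3.61123978e-06] 18.2 [ 1.06061251e-01  2.32463648e-01 -5.44239305e-01  2.39348910e-04
 -7.93304059e-01 -1.88487195e+00]
```

View pics/c4.png

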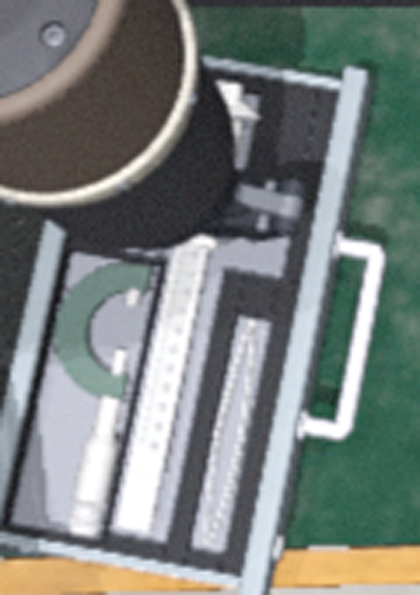

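The beam now sits just above its channel, with its end at crop (132,540). I'll compare its pose with the recess.

Run:
```python
from e import *
z=np.load('t4.npz');p=z['p'];A=lambda x,y:(170+(x+.5)/3.5-.5,175+(y+.5)/3.5-.5)
gr=p[:,:,0].astype(float)
zt=91
C=solve('top',gr,[(A(213,255),A(152,540),zt,0,21),(A(173,255),A(113,535),zt,0,5),(A(113,537),A(150,542),zt,1,-118)],-1.78)
for e in [(A(213,255),A(152,540)),(A(173,255),A(113,535))]:
  W=ray('top',edge(gr,*e,w=3)[0],zt)[:,:2];d=W[0]-W[1];print('yaw line',np.degrees(np.arctan2(d[1],d[0]))%180-90,W.round(1).tolist())
R=np.array([445.856,-119.072,-1.7803])
X=np.array([np.cos(R[2]),np.sin(R[2])]);Y=np.array([-X[1],X[0]])
d=C[:2]-R[:2];print('off in recess xy',d@X,d@Y,'dyaw',np.degrees(C[2]-R[2]))
t=np.array([487.2,-141.1])-C[:2];print('tcp own',t@[np.cos(C[2]),np.sin(C[2])],t@[-np.sin(C[2]),np.cos(C[2])])
```

```text
pose [ 444.2851 -117.0436   -1.7815] res [ 1.8  1.8 -1.8 -1.8  0.  -0. ] fit [1.63, 0.12, 0.2]
yaw line 78.06885749385194 [[339.4, -117.1], [443.9, -139.2]]
yaw line 77.90085855691433 [[348.3, -99.8], [452.9, -122.2]]
off in recess xy -1.6573282877998554 -1.9583544377980473 dyaw -0.06767606984139785
tcp own 14.549672942592855 46.996816853572504
```

Request:
step_arm(
  increments=[
    [-0.025, -0.04, 0, 0, 0.8],
    [0, 0, 0.1, 0, 0.8],
    [0, 0, 0.1, 0, 0.8],
    [0, 0, 0.05, 0, 0.8],
    [0, 0, 0, 0, 0.8],
    [0, 0, 0, 0, 0.8],
  ],
)

```text
t: 18.7
tcp_pos: [487.3, -142.8, 89.3]
orientation: [-0.326, -3.124, 0.0]
ft_force: [0.3, -0.1, -2.1]
opening: 23.1
grasp_force: 59.3
```

Request:
step_arm(
  increments=[
    [0, 0, 0.05, 0, 0.8],
    [0, 0, 0.05, 0, 0.8],
    [0, 0, 0, 0, 0.8],
  ],
)

```text
t: 18.95
tcp_pos: [487.2, -142.8, 85.1]
orientation: [-0.326, -3.124, 0.0]
ft_force: [0.3, 0.2, -2.9]
opening: 23.1
grasp_force: 59.3
```

Request:
step_arm(
  increments=[
    [0, 0, 0.03, 0, 0.8],
    [0, 0, 0.02, 0, 0.8],
    [0, 0, 0, 0, 0.8],
  ],
)

```text
t: 19.2
tcp_pos: [487.4, -142.8, 83.4]
orientation: [-0.326, -3.124, 0.0]
ft_force: [0.2, 0.5, -1.6]
opening: 22.9
grasp_force: 59.3
```

Request:
step_arm(
  increments=[
    [0, 0, 0.02, 0, 0.8],
    [0, 0, 0, 0, 0.8],
  ],
)

```text
t: 19.37
tcp_pos: [487.6, -142.8, 83.0]
orientation: [0.326, 3.124, -0.0]
ft_force: [-0.5, 0.6, 1.0]
opening: 23.0
grasp_force: 59.6
```

Request:
step_arm(
  increments=[
    [0, 0, 0.02, 0, 0.8],
    [0, 0, 0, 0, 0.8],
  ],
)

```text
t: 19.53
tcp_pos: [487.7, -142.8, 82.7]
orientation: [0.325, 3.124, -0.0]
ft_force: [-3.7, 0.9, 7.7]
opening: 23.1
grasp_force: 60.4
```

It's on the floor. Releasing with a partial opening, then lifting.

Request:
step_arm(
  increments=[
    [0, 0, -0.02, 0, 0.8],
    [0, 0, 0, 0, 0.35],
    [0, 0, 0, 0, 0.2],
    [0, 0, 0, 0, 0.1],
    [0, 0, 0, 0, 0.05],
    [0, 0, 0, 0, 0.05],
  ],
)

```text
t: 20.03
tcp_pos: [487.5, -142.8, 82.7]
orientation: [-0.326, -3.125, 0.0]
ft_force: [0.2, 1.2, 0.3]
opening: 40.3
grasp_force: 0.0
```

Request:
step_arm(
  increments=[
    [0, 0, -0.2, 0, 0.05],
    [0, 0, -0.5, 0, 0.05],
    [0, 0, -0.8, 0, 0.05],
    [0, 0, -1, 0, 0.05],
    [0, -1, 0, 0, 0.05],
    [0, -1, 0, 0, 0.4],
    [0, -1, 0, 0, 0.8],
    [0, -1, 0, 0, 1],
  ],
)

```text
t: 20.7
tcp_pos: [454.2, -300.7, 184.0]
orientation: [0.324, 3.123, -0.0]
ft_force: [0.7, -0.1, 0.1]
opening: 4.7
grasp_force: 0.0
```

Request:
step_arm(
  increments=[
    [0, -1, 0, 0, 1],
    [0, 0, 0, 0, 1],
  ],
)

```text
t: 20.87
tcp_pos: [444.6, -343.6, 183.1]
orientation: [-0.332, -3.124, 0.002]
ft_force: [1.3, 0.5, 0.3]
opening: 0.0
grasp_force: 0.0
```

Run:
```python
from h import *
p,_=shot('top','t5');s=bot.get_state()
a=cv2.resize(p[175:345,170:290,::-1],None,fx=3.5,fy=3.5,interpolation=cv2.INTER_CUBIC)
cv2.imwrite('pics/c5.png',a)
print(s['tcp_pos'],s['orientation'],s['t'])
```

```text
[ 444.90509862 -341.50167911  182.93438606] [-3.33521368e-01 -3.12346255e+00  4.26123971e-04] 20.9167
```

View pics/c5.png

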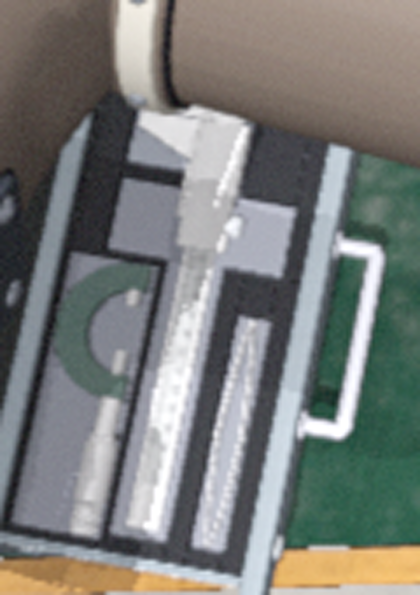

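The caliper lies in its recess, jaws closed, and the pull's centre is near crop (360,340). Now I'll work out the push geometry.

Run:
```python
from e import *
z=np.load('t5.npz');p=z['p'];A=lambda x,y:(170+(x+.5)/3.5-.5,175+(y+.5)/3.5-.5)
cl=cloud('top',z['d']);R=np.array([445.856,-119.072,-1.7803])
X=np.array([np.cos(R[2]),np.sin(R[2])]);Y=np.array([-X[1],X[0]])
f=lambda uv,h:[round(float(v),1) for v in ((ray('top',[uv],h)[0,:2]-R[:2])@np.c_[X,Y])]
for u in [(383,250),(347,437),(374,262),(338,420)]:print('bar',f(A(*u),74))
rec=cl[...,:2]-R[:2];ox,oy=rec@X,rec@Y
m=(ox>7)&(ox<19)&(oy>-110)&(oy<20)&(cl[...,2]>50);a=np.c_[ox[m],oy[m],np.ones(m.sum())];print('beam z',np.median(cl[m][:,2]),np.linalg.lstsq(a,cl[m][:,2],rcond=None)[0])
gr=p[:,:,0].astype(float)
m=(ox>86)&(ox<106)&(abs(oy)<60)&(cl[...,2]>62)&(cl[...,2]<85);print('bar',m.sum(),np.percentile(oy[m],[2,50,98]),np.percentile(ox[m],[2,50,98]))
T=np.array([444.9,-341.5])-R[:2];print('tcp in recess',T@X,T@Y)
```

```text
bar [108.6, 48.6]
bar [108.7, -51.3]
bar [105.1, 41.5]
bar [102.4, -43.5]
beam z 671.2568136638405 [  0.70642968  -1.10925566 516.49512194]
bar 216 [-51.74814647  -1.55455083  50.206763  ] [ 86.86306343 102.32443489 105.80586531]
tcp in recess 217.76327042272197 45.32424488946794
```

Request:
step_arm(
  increments=[
    [0.4, 0, 0.6, 0, 1],
    [0.4, 0, 0.8, 0, 1],
    [0.35, 0, 0.8, 0, 1],
    [0, 0, 0.5, 0, 1],
    [0, 0.5, 0.05, 0, 1],
    [0, 0.6, 0, 0, 1],
    [0, 0.4, 0, 0, 1],
    [0, 0.3, 0, 0, 1],
  ],
)

```text
t: 21.58
tcp_pos: [416.4, -256.8, 73.1]
orientation: [-0.324, -3.125, -0.0]
ft_force: [-0.1, 0.3, -0.3]
opening: 0.0
grasp_force: 0.0
```

Request:
step_arm(
  increments=[
    [0, 0.1, 0, 0, 1],
    [0, 0.1, 0, 0, 1],
    [0, 0.1, 0, 0, 1],
    [0, 0.1, 0, 0, 1],
  ],
)

```text
t: 21.92
tcp_pos: [419.5, -242.7, 73.0]
orientation: [0.326, 3.124, -0.0]
ft_force: [0.1, -0.4, 0.0]
opening: 0.3
grasp_force: 0.0
```

Request:
step_arm(
  increments=[
    [0, 0.1, 0, 0, 1],
    [0, 0.1, 0, 0, 1],
    [0, 0.1, 0, 0, 1],
    [0, 0.1, 0, 0, 1],
    [0, 0.1, 0, 0, 1],
    [0, 0.12, 0, 0, 1],
    [0, 0.15, 0, 0, 1],
    [0, 0.2, 0, 0, 1],
  ],
)

```text
t: 22.58
tcp_pos: [427.5, -204.5, 72.8]
orientation: [0.327, 3.124, -0.0]
ft_force: [0.1, -2.5, 1.5]
opening: -0.4
grasp_force: 1.3
```

Request:
step_arm(
  increments=[
    [0, 0.2, 0, 0, 1],
    [0, 0.2, 0, 0, 1],
    [0, 0.2, 0, 0, 1],
    [0, 0.2, 0, 0, 1],
    [0, 0.2, 0, 0, 1],
    [0, 0.2, 0, 0, 1],
    [0, 0.2, 0, 0, 1],
    [0, 0.2, 0, 0, 1],
  ],
)

```text
t: 23.25
tcp_pos: [440.8, -141.5, 72.8]
orientation: [0.326, 3.124, -0.0]
ft_force: [1.3, -2.4, 1.1]
opening: -0.3
grasp_force: 1.0
```

Request:
step_arm(
  increments=[
    [0, 0.1, 0, 0, 1],
    [0, 0.1, 0, 0, 1],
    [0, 0.1, 0, 0, 1],
    [0, 0.05, 0, 0, 1],
    [0, 0, 0, 0, 1],
  ],
)

```text
t: 23.67
tcp_pos: [443.3, -128.2, 72.6]
orientation: [-0.326, -3.124, -0.0]
ft_force: [-0.1, -0.8, 0.3]
opening: -0.3
grasp_force: 0.0
```

Request:
step_arm(
  increments=[
    [0, 0.05, 0, 0, 1],
    [0, 0.05, 0, 0, 1],
    [0, 0.05, 0, 0, 1],
    [0, 0.05, 0, 0, 1],
  ],
)

```text
t: 24.0
tcp_pos: [444.8, -120.8, 72.6]
orientation: [-0.327, -3.124, 0.0]
ft_force: [-0.4, -1.8, 0.0]
opening: 0.1
grasp_force: 0.8
```

Request:
step_arm(
  increments=[
    [0, 0.05, 0, 0, 1],
    [0, 0.05, 0, 0, 1],
    [0, 0.05, 0, 0, 1],
  ],
)

```text
t: 24.25
tcp_pos: [445.3, -117.4, 72.7]
orientation: [-0.324, -3.122, 0.007]
ft_force: [4.1, -40.2, -4.4]
opening: -0.3
grasp_force: 19.2
```

Request:
step_arm(
  increments=[
    [0, 0.04, 0, 0, 1],
    [0, 0.04, 0, 0, 1],
  ],
)

```text
t: 24.42
tcp_pos: [445.3, -116.9, 72.8]
orientation: [-0.323, -3.121, 0.013]
ft_force: [6.0, -59.8, -8.0]
opening: -0.1
grasp_force: 28.6
```

Fully shut: the stop took 60 N. I'll back off and check.

Request:
step_arm(
  increments=[
    [0, -0.2, 0, 0, 1],
    [0, -0.3, 0, 0, 1],
    [0, -0.8, 0, 0, 1],
    [0, -1, -0.3, 0, 1],
    [0, -1, -0.5, 0, 1],
    [0, -1, -0.5, 0, 1],
    [0, 0, 0, 0, 1],
    [0, 0, 0, 0, 1],
  ],
)

```text
t: 25.08
tcp_pos: [412.8, -276.4, 122.9]
orientation: [0.332, 3.121, -0.0]
ft_force: [-0.2, 0.1, -0.1]
opening: -0.0
grasp_force: 0.0
```

Run:
```python
from e import *
p,d=shot('top','t6');s=bot.get_state();print(s['tcp_pos'],s['ft_force'],s['t'])
q=np.load('t0.npz')['p'];cl=cloud('top',d);R=np.array([445.856,-119.072,-1.7803])
X=np.array([np.cos(R[2]),np.sin(R[2])]);Y=np.array([-X[1],X[0]]);r=cl[...,:2]-R[:2];ox,oy=r@X,r@Y
m=(ox>-70)&(ox<30)&(abs(oy)<50)&(cl[...,2]>60)&(cl[...,2]<85);print('bar ox',m.sum(),np.percentile(ox[m],[2,50,98]) if m.any() else '')
a=lambda p:p[195:265,425:465].astype(int);print('block/collar diff',np.abs(a(p)-a(q)).mean(), np.abs(a(p)-a(q)).max())
```

```text
[ 412.47096374 -275.12021611  122.08356409] [0.01348143 0.53185138 0.20340893] 25.1333
bar ox 192 [-58.7386082  -28.79807812 -16.04888739]
block/collar diff 4.298095238095238 16
```

```bash
python3 -c "
from station import hand_in
print(hand_in())"
```

```text
the job is handed in; nothing more can be done
None
```

I closed the caliper's jaws, laid it flat in its recess and pushed the drawer slowly onto its stop. The gauge block and collar look unmoved, and the job was handed in at about 25 s; no verdict came back.

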